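# Gauge the stud cap and snap it home, pressing to the end

## Task

Two orange caps look alike, but only one has the right bore for the brass stud: find it by sliding it down over the steel gauge pin, where the right one goes all the way to the collar, and stand one that does not go down back upright on the table. Then press the right cap straight down onto the brass stud, past the click, and keep pressing so that the rubber ring under it stays well squashed; the program finishes while still gripping the cap and pressing it down. Leave all other things where they lie.

Things in the scene. Friction and masses are not known exactly. Their poses are not given: they have to be found in the camera images.
- cap_1_center (a point): centre (23 mm above the underside) of an orange ribbed cap: 45 mm across, 46 mm high, about 60 g, upright on the table, open end down, z along its axis. Bore 34 mm deep with a rounded lip at its mouth. Of the two caps one has a 23 mm lip opening and fits, the other 17 mm and does not; either may be the right one, they look alike from above.
- cap_2_center (a point): centre (23 mm above the underside) of an orange ribbed cap: 45 mm across, 46 mm high, about 60 g, upright on the table, open end down, z along its axis. Bore 34 mm deep with a rounded lip at its mouth. Of the two caps one has a 23 mm lip opening and fits, the other 17 mm and does not; either may be the right one, they look alike from above.
- gauge_tip (a point): top centre of the gauge's steel pin, 48 mm above the table. Pin 20 mm across, tapering to 12 mm over its top 5 mm. A cap that fits slides freely down until its underside rests on the collar, 30 mm below the pin's top; the other stops with its underside 42 to 46 mm above the table.
- gauge: fixed gauge, origin under its centre: blue round foot (72 mm across, 10 mm high), dark collar (41 mm across, top 18 mm above the table), upright steel pin
- stud_tip (a point): top centre of the brass stud, 52 mm above the table. Stud 20 mm across, tapering to 12 mm over its top 8 mm; four sprung balls stick 4.5 mm out of it, centres 34 mm up. Pushing the right cap down takes up to about 10 N while its underside goes from 39 to 33 mm above the table; then it clicks: the balls draw it down, and it meets the rubber ring at 26 mm.
- stud: fixed stud fixture, origin under its centre: square aluminium plate (84 mm, 12 mm thick, screw heads 4 mm higher near the corners), dark collar (43 mm across, top at 20 mm), black rubber ring (41 mm across, top at 26 mm when relaxed), upright brass stud
- seal (a joint): how far the rubber ring round the stud is squashed: 0 relaxed, 0.004 m fully (cap's underside 22 mm above the table); springy, about 2.5 N per mm; springs back when the cap is no longer pressed
- offcut_1_center (a point): bystander, loose: pale pine offcut, 50x110x32 mm; its centre
- offcut_2_center (a point): bystander, loose: darker offcut, 60x75x22 mm; its centre
- setting_block_center (a point): bystander, loose: light grey metal setting block, 40x60x30 mm, with a black knob on top (46 mm high in all); its centre
- tape_measure_center (a point): bystander, loose: yellow tape measure, 36x78x61 mm; its centre
- pencil_center (a point): bystander, loose: red pencil, 118 mm long, 8 mm thick; its centre

How it is judged:
On the way:
1. the right cap is slid all the way down over the gauge pin (underside within 7 mm of the gauge's collar) (((horizontal distance between cap_1_center and gauge_tip below 0.005 m and height (world z) of cap_1_center below 0.048 m) or (horizontal distance between cap_2_center and gauge_tip below 0.005 m and height (world z) of cap_2_center below 0.048 m))), for 0.2 s.
At the end, for the whole second after the job is handed in: One cap is on the stud past the click (within 5 mm of its axis, tilt < 0.12 rad, centre < 48.5 mm high), gripped by the fingers and pressed so that the rubber ring is squashed by 1.8 mm or more; the other cap stands upright on the table, untouched by the fingers (value of joint seal above 0.0018 m and ((horizontal distance between cap_1_center and stud_tip below 0.005 m and angle between cap_1_center's own z axis and vertical below 0.12 rad and height (world z) of cap_1_center below 0.0485 m and contact force between cap_1 and the fingers above 1 N and height (world z) of cap_2_center between 0.017 and 0.029 m and angle between cap_2_center's own z axis and vertical below 0.15 rad and contact force between cap_2 and the fingers below 0.1 N) or (horizontal distance between cap_2_center and stud_tip below 0.005 m and angle between cap_2_center's own z axis and vertical below 0.12 rad and height (world z) of cap_2_center below 0.0485 m and contact force between cap_2 and the fingers above 1 N and height (world z) of cap_1_center between 0.017 and 0.029 m and angle between cap_1_center's own z axis and vertical below 0.15 rad and contact force between cap_1 and the fingers below 0.1 N))); the arm keeps its last pose, push and grip.
It fails at once if a bystander (offcut, setting block, tape measure, pencil) is moved by more than 30 mm (distance of any of offcut_1_center, offcut_2_center, setting_block_center, tape_measure_center, pencil_center from where it was at the start of the episode above 0.03 m).
It also fails if it takes over 51 s, if anything falls off the work surface, if the arm or the gripper's body presses on something with over 40 N, if the wrist force passes 120 N, or if a joint passes its speed limit or range.

## Robot

A 7-joint arm with a two-finger parallel gripper is mounted at the origin on a cart in front of the work surface, level with it; the furniture and walls round the work are solid. World frame = base frame: x ahead of the robot, y to its left, z up, the work surface at z = 0. Lengths are in m, angles in rad, forces in N, time in s.
With the tool pointing down it reaches from about 0.4 to 0.85 m from the base axis. Payload 4.4 kg.
Tool frame: the origin (TCP) lies on the centre line of the jaws, within the pads' length; the fingertips stand 17 mm ahead of it and the grasp point (between the pads) lies 2 mm behind it; z points along the fingers, y is the direction in which the jaws open and shut (so a half turn about z gives the same grasp; the last joint's range is limited). The gripper opens to 94 mm and grips with 3 to 60 N. Pads are 16 mm wide; open, the fingers measure 119 mm over their backs; the gripper's body (75 mm by 177 mm) begins 78 mm behind the grasp point.
Start: joints at [1.24, 0.628, 0.038, 1.517, -0.027, 0.996, -0.02], TCP at [0.17, -0.627, 0.222] pointing down, gripper open.
Joint ranges: [-3.06, 3.06], [-0.37, 2.12], [-1.25, 1.32], [0.18, 2.47], [-1.1, 4.24], [0.23, 1.98], [-2.94, 2.94]. Speed limits (rad/s): [2.57, 2.57, 3.14, 3.14, 3.14, 3.14, 3.14].

## Interface

Orientations are given as a unit quaternion [x, y, z, w].
In Python, from bench import arm gives the robot as it stands.
- The arm moves only by the shell command python3 -m creep 'ROWS' [FORCE]. ROWS is text: rows parted by semicolons, each of 7 numbers parted by spaces: the shift along the tool's x, y, z in mm, then the turn, a rotation vector about the tool's x, y, z in rad, then the finger opening in mm, from 0 to 94. A call has 1 to 8 rows; each row is the pose to reach, as a shift and turn from the pose commanded when the call began, along the tool's axes at that moment; what a row does not reach only later rows make up. A row lasts 1/8 s, in which the tool goes at most 62.5 mm and 10.7 degrees, less where a joint would pass 70% of its speed; a pose out of reach is approached as far as the arm can. A call with a gripper value outside its range is refused whole. The fingers move at their own pace and stop on an object; FORCE is the grip in N (left out, the last holds). Time passes only in rows, so rows that repeat a pose let the fingers close. It gives the time, the measured TCP pose, the force and the opening at its end, in the units of the state.
- arm.read_state(): the state, without advancing time (a new reading comes with each control period).
- arm.snapshot(name): name is "scene" or "top" or "wrist"; returns (picture, depth): 384x512x3 uint8, blue, green, red; 384x512 float32, m along the optical axis (not along the pixel's ray), 0 where there is no reading.
- arm.camera_info(name): a dict with "camera_matrix" (3x3 intrinsics, pixels), "R" (3x3) and "t" (3): a world point X has camera coordinates R X + t; the wrist camera has in their place "T_tool_cam" (4x4, takes a point from camera to tool coordinates, whose origin is the TCP and whose axes are the flange's). Camera axes: x right, y down, z forward; pixel columns grow to the right and rows downward; lengths in m; the calibration is good to about 2 mm. A picture is of the moment at which its call begins: read the wrist's pose just before it. camera_info takes no time and is no camera call.
- arm.close_job(): hands the job in, once; it reports no verdict.
The state is a dict: "t": time; "joint_positions": joint angles; "joint_velocities": joint speeds; "joint_torque": joint torques, N m; "ee_pos": TCP position; "tool_rot": TCP orientation; "contact_force": force on the tool from outside, world axes, zero at the start; "moment": the same for the moment, N m; "gripper_width": opening from 0.0 (shut) to 1.0 (fully open).
Only numpy, scipy, OpenCV 4.12 (cv2) and the standard library are available. Lean on these libraries where they do the work, as an engineer would, in place of code of your own. Each camera call takes 0.05 s, during which the arm holds its last target.

## Working session

There is one attempt and no reset: what is moved stays moved. The work goes in short steps, Python scripts to look and compute and a shell command to move; the robot and the scene stay as the last step left them, time stands still between calls to the robot, and variables do not carry over. Pictures are saved under pics/ and viewed, and the job is handed in when it is done.

```bash
ls; mkdir -p pics
python3 - <<'E'
from bench import arm
import cv2,numpy as np
s=arm.read_state();print({k:np.round(v,3).tolist() for k,v in s.items()})
for n in("scene","top","wrist"):
    i=arm.camera_info(n);print(n,{k:np.round(v,4).tolist() if not isinstance(v,str) else v for k,v in i.items()})
for n in("scene","top"):
    p,d=arm.snapshot(n);cv2.imwrite(f"pics/{n}0.png",p);np.save(f"pics/{n}0.npy",d)
E
```

```text
pics
{'t': 0.0, 'joint_positions': [1.24, 0.629, 0.038, 1.518, -0.027, 0.996, -0.02], 'joint_velocities': [-0.001, 0.002, -0.0, -0.0, 0.001, -0.0, -0.0], 'joint_torque': [-0.0, -54.973, 1.144, -18.663, -0.052, 0.023, 0.0], 'ee_pos': [0.17, -0.627, 0.222], 'tool_rot': [0.991, 0.132, -0.0, -0.001], 'contact_force': [-0.103, -0.995, -0.36], 'moment': [-0.006, 0.001, -0.014], 'gripper_width': 1.001}
scene {'camera_matrix': [[381.0245, 0.0, 255.0703], [0.0, 381.0245, 187.0519], [0.0, 0.0, 1.0]], 'R': [[0.6742, -0.7385, 0.006], [-0.5193, -0.4799, -0.7072], [0.5251, 0.4736, -0.707]], 't': [-0.3966, 0.2913, 0.6513]}
top {'camera_matrix': [[420.2137, 0.0, 252.8114], [0.0, 420.2137, 190.0348], [0.0, 0.0, 1.0]], 'R': [[-0.024, -0.9997, -0.0004], [-0.9934, 0.0239, -0.1125], [0.1125, -0.0023, -0.9937]], 't': [-0.0559, 0.553, 1.0599]}
wrist {'camera_matrix': [[295.2922, 0.0, 258.2281], [0.0, 295.2922, 191.6478], [0.0, 0.0, 1.0]], 'T_tool_cam': [[-0.0008, -0.9663, -0.2573, 0.0753], [1.0, -0.0007, -0.0005, -0.0004], [0.0003, -0.2573, 0.9663, -0.1634], [0.0, 0.0, 0.0, 1.0]]}
```

View pics/scene0.png

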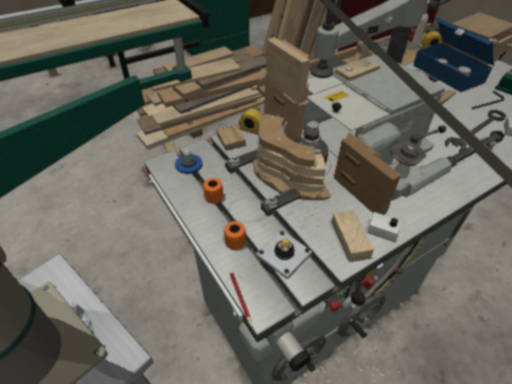

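View pics/top0.png

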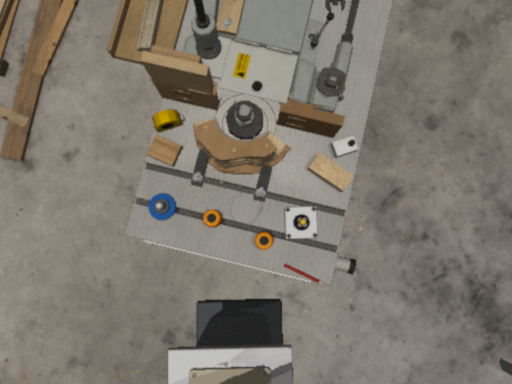

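```bash
cat > h.py <<'E'
import cv2,numpy as np
from scipy.spatial.transform import Rotation as Ro
from bench import arm
def camT(n,s=None):
    i=arm.camera_info(n);K=np.array(i["camera_matrix"])
    if n!="wrist":
        R=np.array(i["R"]);t=np.array(i["t"]);return K,R.T,-R.T@t   # cam->world
    T=np.array(i["T_tool_cam"]);Rt=Ro.from_quat(s["tool_rot"]).as_matrix();p=np.array(s["ee_pos"])
    return K,Rt@T[:3,:3],Rt@T[:3,3]+p
def ray(n,uv,z,s=None):
    K,R,c=camT(n,s);d=R@np.linalg.solve(K,[uv[0],uv[1],1.0]);return c+d*(z-c[2])/d[2]
def proj(n,X,s=None):
    K,R,c=camT(n,s);q=K@(R.T@(np.array(X)-c));return q[:2]/q[2]
def cloud(n,d,s=None):
    K,R,c=camT(n,s);v,u=np.mgrid[:d.shape[0],:d.shape[1]]
    P=np.stack([(u-K[0,2])/K[0,0]*d,(v-K[1,2])/K[1,1]*d,d],-1);return P@R.T+c
def blobs(img,lo,hi,amin):
    m=cv2.inRange(cv2.cvtColor(img,cv2.COLOR_BGR2HSV),lo,hi)
    cs,_=cv2.findContours(m,cv2.RETR_EXTERNAL,cv2.CHAIN_APPROX_NONE)
    return [c for c in cs if cv2.contourArea(c)>=amin],m
def togo(target,s):
    Rt=Ro.from_quat(s["tool_rot"]).as_matrix();return Rt.T@(np.array(target)-np.array(s["ee_pos"]))*1000
E
python3 - <<'E'
from h import *
for n in("top","scene"):
    p=cv2.imread(f"pics/{n}0.png");d=np.load(f"pics/{n}0.npy");W=cloud(n,d)
    for nm,lo,hi,z in(("orange",(5,170,120),(18,255,255),.046),("blue",(100,150,80),(125,255,255),.01),("brass",(20,80,80),(32,255,255),.052),("red",(0,150,80),(4,255,255),.004),("red",(172,150,80),(180,255,255),.004)):
        cs,m=blobs(p,lo,hi,8)
        for c in cs:
            (u,v),r=cv2.minEnclosingCircle(c);x,y,w,h=cv2.boundingRect(c)
            q=W[y:y+h,x:x+w][m[y:y+h,x:x+w]>0]
            print(n,nm,round(u),round(v),round(r,1),cv2.contourArea(c),np.round(ray(n,(u,v),z),3),"depth top z",np.round(np.percentile(q[:,2],90),3),np.round(np.median(q[:,:2],0),3))
p=cv2.imread("pics/top0.png")[180:290,130:360];cv2.imwrite("pics/tz.png",cv2.resize(p,None,fx=3.4,fy=3.4,interpolation=cv2.INTER_CUBIC))
E
```

```text
top orange 264 240 8.6 208.0 [ 0.422 -0.093  0.046] depth top z 0.05 [ 0.423 -0.094]
top orange 211 218 8.8 214.5 [0.482 0.038 0.046] depth top z 0.05 [0.483 0.036]
top blue 162 206 13.3 490.0 [0.517 0.171 0.01 ] depth top z 0.014 [0.514 0.168]
top brass 302 221 3.7 31.0 [ 0.467 -0.192  0.052] depth top z 0.055 [ 0.466 -0.193]
top brass 166 120 13.9 320.0 [0.738 0.152 0.052] depth top z 0.063 [0.743 0.154]
top brass 242 66 13.5 283.5 [ 0.88  -0.047  0.052] depth top z 0.16 [ 0.836 -0.049]
top red 302 273 18.3 40.0 [ 0.334 -0.191  0.004] depth top z 0.012 [ 0.335 -0.192]
scene orange 234 230 9.7 236.0 [ 0.415 -0.098  0.046] depth top z 0.046 [ 0.415 -0.098]
scene orange 212 185 8.9 165.5 [0.476 0.034 0.046] depth top z 0.046 [0.474 0.031]
scene blue 188 163 12.3 139.0 [0.514 0.169 0.01 ] depth top z 0.011 [0.503 0.155]
scene blue 478 38 12.7 22.0 [ 1.813 -0.104  0.01 ] depth top z 0.161 [ 1.419 -0.184]
scene brass 284 242 4.4 41.5 [ 0.459 -0.197  0.052] depth top z 0.051 [ 0.462 -0.196]
scene brass 251 121 13.6 245.0 [0.718 0.135 0.052] depth top z 0.06 [0.734 0.15 ]
scene brass 336 96 11.5 127.0 [0.988 0.033 0.052] depth top z 0.157 [ 0.836 -0.05 ]
scene brass 509 44 2.5 9.5 [ 1.721 -0.235  0.052] depth top z 0.101 [ 1.6   -0.251]
scene brass 430 38 10.1 117.0 [1.577 0.007 0.052] depth top z 0.054 [1.609 0.017]
scene red 335 306 4.7 41.5 [ 0.439 -0.34   0.004] depth top z -0.191 [ 0.549 -0.302]
scene red 367 281 4.7 27.5 [ 0.526 -0.357  0.004] depth top z -0.175 [ 0.657 -0.327]
scene red 238 295 22.3 37.0 [ 0.332 -0.191  0.004] depth top z 0.008 [ 0.33  -0.197]
```

View pics/tz.png

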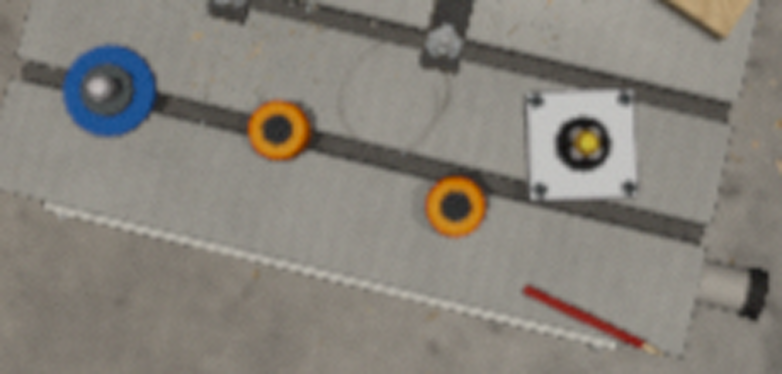

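```bash
python3 -m creep '398 -341 20 0 0 0.265 94;398 -341 20 0 0 0.265 94;398 -341 20 0 0 0.265 94;398 -341 20 0 0 0.265 94;398 -341 20 0 0 0.265 94;398 -341 20 0 0 0.265 94;398 -341 20 0 0 0.265 94;398 -341 20 0 0 0.265 94'
python3 - <<'E'
from bench import arm
s=arm.read_state();print(s["t"],s["ee_pos"],s["tool_rot"],s["joint_positions"])
E
```

```text
t: 1.1
ee_pos: [0.4521, -0.2126, 0.2033]
tool_rot: [1.0, -0.0, 0.0, 0.0]
contact_force: [1.0, -0.6, 0.2]
gripper_width: 0.999
1.1 [ 0.45209955 -0.21256174  0.20328206] [ 9.99999978e-01 -2.04118989e-04  1.55824101e-05  5.01908579e-05] [ 0.31837507  0.44238192  0.09138896  1.95355028 -0.05735082  0.74802864
 -1.12813741]
```

```bash
python3 -m creep '14 -20 23 0 0 0 94;14 -20 23 0 0 0 94;14 -20 23 0 0 0 94'
python3 - <<'E'
from h import *
s=arm.read_state();print(s["t"],s["ee_pos"],s["joint_velocities"])
p,d=arm.snapshot("wrist");cv2.imwrite("pics/w1.png",p);np.save("pics/w1.npy",d)
import json;json.dump({k:np.array(v).tolist() for k,v in s.items()},open("pics/w1.json","w"))
E
```

```text
t: 1.48
ee_pos: [0.4645, -0.1958, 0.1806]
tool_rot: [1.0, -0.001, -0.0, 0.0]
contact_force: [0.3, -0.2, 0.4]
gripper_width: 1.004
1.475 [ 0.46448618 -0.19575577  0.18064597] [ 0.01690288 -0.0113661   0.00715766 -0.00493173 -0.00276562 -0.00166918
 -0.00291347]
```

View pics/w1.png

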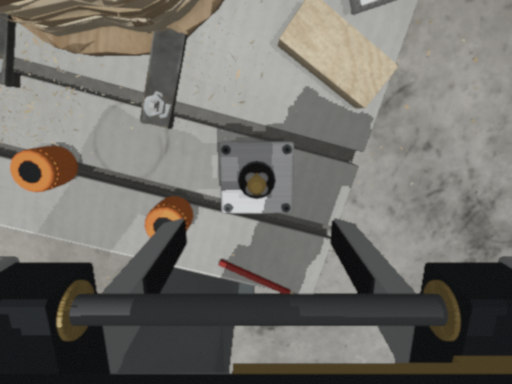

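Run:
```python
from h import *
import json
s=json.load(open("pics/w1.json"));p=cv2.imread("pics/w1.png");d=np.load("pics/w1.npy")
print(np.round(cloud("wrist",d,s)[[183,150,160,230,170],[256,245,360,150,30]],3).tolist())
g=cv2.cvtColor(p,cv2.COLOR_BGR2GRAY)
pts=[]
for u,v in((226,149),(290,149),(229,207),(286,207)):
    w=g[v-6:v+7,u-6:u+7];m=(w<w.min()+35);yy,xx=np.nonzero(m);a=(u-6+xx.mean(),v-6+yy.mean());q=ray("wrist",a,.016,s);pts.append(q);print(np.round(a,1),m.sum(),np.round(q,4))
print("screw mean",np.mean(pts,0))
cs,m=blobs(p,(14,60,60),(32,255,255),20)
for c in cs:
    (u,v),r=cv2.minEnclosingCircle(c)
    if abs(u-256)<30 and abs(v-183)<30: print("brass",u,v,r,ray("wrist",(u,v),.045,s),ray("wrist",(u,v),.052,s))
cv2.imwrite("pics/w1z.png",cv2.resize(p[130:230,200:310],None,fx=5,fy=5,interpolation=cv2.INTER_CUBIC))
```

```text
[[0.471, -0.193, 0.053], [0.5, -0.181, 0.014], [0.364, -0.585, -0.78], [0.418, -0.078, 0.047], [0.484, 0.037, 0.048]]
[225.4 149.5] 44 [ 0.5006 -0.1589  0.016 ]
[287.5 148.8] 44 [ 0.5012 -0.2277  0.016 ]
[227.4 208.4] 20 [ 0.4321 -0.1591  0.016 ]
[285.4 207.4] 33 [ 0.433  -0.2268  0.016 ]
screw mean [ 0.4667418  -0.19312166  0.016     ]
brass 256.5 183.73809814453125 10.842453956604004 [ 0.46845237 -0.19338598  0.045     ] [ 0.47012195 -0.1934291   0.052     ]
```

View pics/w1z.png

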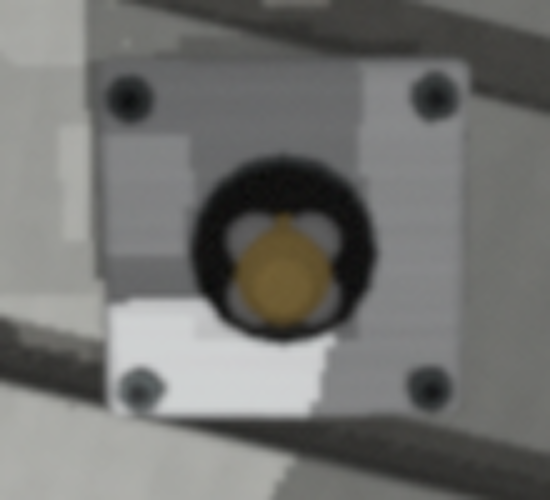

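```bash
python3 -m creep '50 -363 0 0 0 0 94;50 -363 0 0 0 0 94;50 -363 0 0 0 0 94;50 -363 0 0 0 0 94;50 -363 0 0 0 0 94;50 -363 0 0 0 0 94;50 -363 0 0 0 0 94;50 -363 0 0 0 0 94'
python3 - <<'E'
from h import *
s=arm.read_state();print(s["t"],s["ee_pos"],s["joint_velocities"])
p,d=arm.snapshot("wrist");cv2.imwrite("pics/w2.png",p);np.save("pics/w2.npy",d)
import json;json.dump({k:np.array(v).tolist() for k,v in s.items()},open("pics/w2.json","w"))
E
```

```text
t: 2.52
ee_pos: [0.5157, 0.1664, 0.1808]
tool_rot: [1.0, -0.001, 0.0, 0.001]
contact_force: [0.9, -1.2, -0.5]
gripper_width: 1.004
2.525 [0.51572497 0.16644089 0.18084805] [ 0.02263965 -0.00290266  0.01073035  0.01083491 -0.00070529 -0.00074284
 -0.00375697]
```

View pics/w2.png

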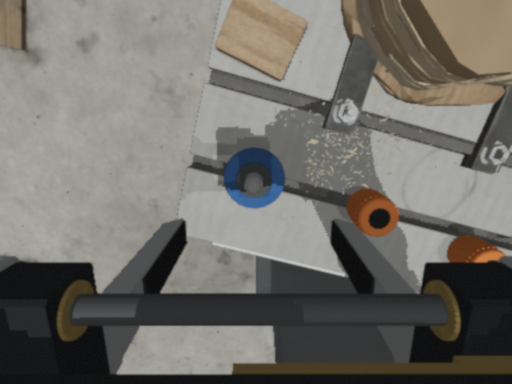

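Run:
```python
from h import *
import json
s=json.load(open("pics/w2.json"));p=cv2.imread("pics/w2.png")
cs,m=blobs(p,(100,120,40),(125,255,255),300)
for c in cs:
    e=cv2.fitEllipse(cv2.convexHull(c));print("blue",np.round(e[0],1),np.round(e[1],1),np.round(ray("wrist",e[0],.010,s),4))
for X in((.516,.169,.048),(.516,.169,.018)): print(proj("wrist",X,s))
cv2.imwrite("pics/w2z.png",cv2.resize(p[140:220,210:300],None,fx=6,fy=6,interpolation=cv2.INTER_CUBIC))
q=p[180:250,340:410];cv2.imwrite("pics/w2c.png",cv2.resize(q,None,fx=6,fy=6,interpolation=cv2.INTER_CUBIC))
```

```text
blue [253.8 177.5] [58.5 60.2] [0.5189 0.172  0.01  ]
[256.27958254 187.9790081 ]
[256.42684844 181.49521287]
```

View pics/w2z.png

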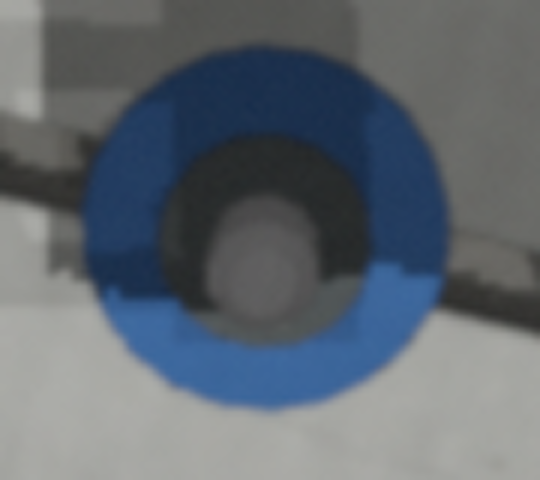

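```bash
python3 -m creep '-35 132 0 0 0 0 94;-35 132 0 0 0 0 94;-35 132 0 0 0 0 94;-35 132 0 0 0 0 94'
python3 - <<'E'
from h import *
s=arm.read_state();print(s["t"],s["ee_pos"],s["joint_velocities"])
p,d=arm.snapshot("wrist");cv2.imwrite("pics/w3.png",p);np.save("pics/w3.npy",d)
import json;json.dump({k:np.array(v).tolist() for k,v in s.items()},open("pics/w3.json","w"))
E
```

```text
t: 3.08
ee_pos: [0.4803, 0.0345, 0.1809]
tool_rot: [1.0, -0.003, 0.0, 0.0]
contact_force: [-0.9, 1.0, -0.1]
gripper_width: 1.0
3.075 [0.48034677 0.03452883 0.18086776] [-0.04736993  0.01382468 -0.03411258 -0.02517373 -0.00804718 -0.00113815
 -0.00741835]
```

View pics/w3.png

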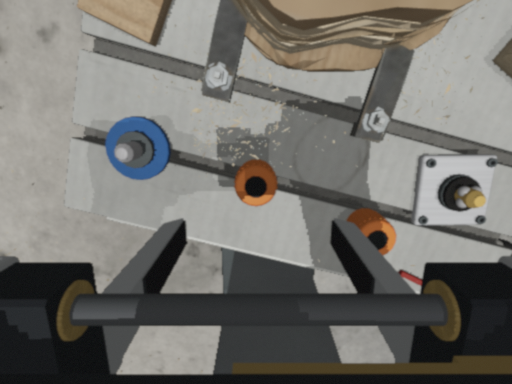

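Run:
```python
from h import *
import json
s=json.load(open("pics/w2.json"));print("pin",ray("wrist",(253,187),.048,s))
s=json.load(open("pics/w3.json"));p=cv2.imread("pics/w3.png")
hsv=cv2.cvtColor(p,cv2.COLOR_BGR2HSV);o=cv2.inRange(hsv,(3,150,60),(20,255,255))
for(u0,v0)in((235,160),(346,206)):
    sub=o[v0:v0+50,u0:u0+54]
    cs,h=cv2.findContours(sub,cv2.RETR_CCOMP,cv2.CHAIN_APPROX_NONE)
    for c,hh in zip(cs,h[0]):
        if cv2.contourArea(c)<60: continue
        e=cv2.fitEllipse(c);a=np.array(e[0])+(u0,v0);print("hole" if hh[3]>=0 else "outer",np.round(a,1),np.round(e[1],1),np.round(ray("wrist",a,.046,s),4),np.round(ray("wrist",a,.023,s),4))
q=np.hstack([p[155:215,230:290],p[200:260,346:406]]);cv2.imwrite("pics/w3z.png",cv2.resize(q,None,fx=6,fy=6,interpolation=cv2.INTER_CUBIC))
d=np.load("pics/w3.npy");W=cloud("wrist",d,s);print(W[187,256],W[198,256])
```

```text
pin [0.51705914 0.1723865  0.048     ]
outer [255.3 182.3] [40.4 44.1] [0.4863 0.0382 0.046 ] [0.4809 0.0384 0.023 ]
hole [255.2 186.7] [21.9 22.2] [0.4816 0.0384 0.046 ] [0.4759 0.0386 0.023 ]
outer [373.  227.7] [27.9 52.5] [ 0.4352 -0.0885  0.046 ] [ 0.426 -0.098  0.023]
[0.48129569 0.03752171 0.04637049] [0.46974889 0.03760267 0.04759813]
```

View pics/w3z.png

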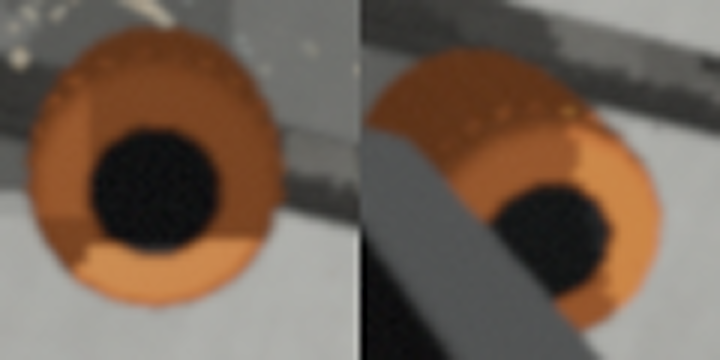

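```bash
python3 -m creep '0 0 60 0 0 0 80;0 0 100 0 0 0 80;0 0 100 0 0 0 80;0 0 100 0 0 0 80'
python3 - <<'E'
from h import *
s=arm.read_state();print(s["t"],s["ee_pos"],s["joint_velocities"].max(),togo((.4815,.038,.028),s), Ro.from_quat(s["tool_rot"]).as_matrix().round(4).tolist())
E
```

```text
t: 3.62
ee_pos: [0.4814, 0.0376, 0.0814]
tool_rot: [1.0, 0.001, 0.001, -0.0]
contact_force: [0.2, 0.4, 0.3]
gripper_width: 0.852
3.625 [0.48140262 0.03761869 0.08135355] 0.005993955058122076 [ 8.46512675e-03 -3.54707040e-01  5.33538209e+01] [[1.0, 0.0011, 0.0017], [0.0011, -1.0, 0.0005], [0.0017, -0.0005, -1.0]]
```

```bash
python3 -m creep '0 0 40 0 0 0 70;0 0 53 0 0 0 70;0 0 53 0 0 0 70;0 0 53 0 0 0 40;0 0 53 0 0 0 40;0 0 53 0 0 0 40;0 0 53 0 0 0 40;0 0 53 0 0 0 40' 40
```

```text
t: 4.62
ee_pos: [0.4808, 0.0368, 0.0281]
tool_rot: [1.0, -0.0, 0.001, -0.0]
contact_force: [-1.2, 0.7, 7.1]
gripper_width: 0.47
```

```bash
python3 -m creep '0 0 -40 0 0 0 40;0 0 -82 0 0 0 40;0 0 -82 0 0 0 40;0 0 -82 0 0 0 40'
python3 - <<'E'
from h import *
s=arm.read_state();print(s["t"],s["ee_pos"],s["joint_velocities"].max(),s["contact_force"],togo((.5175,.1723,.110),s))
p,d=arm.snapshot("wrist");cv2.imwrite("pics/w4.png",p)
hsv=cv2.cvtColor(p,cv2.COLOR_BGR2HSV);o=cv2.inRange(hsv,(3,150,60),(20,255,255))
cs,h=cv2.findContours(o,cv2.RETR_CCOMP,cv2.CHAIN_APPROX_NONE)
for c,hh in zip(cs,h[0]):
    if cv2.contourArea(c)>150 and len(c)>5:
        e=cv2.fitEllipse(c);print(hh[3]>=0,np.round(e[0],1),np.round(e[1],1),np.round(ray("wrist",e[0],s["ee_pos"][2]+.018,s)-s["ee_pos"],4))
E
```

```text
t: 5.12
ee_pos: [0.4799, 0.0367, 0.109]
tool_rot: [1.0, -0.0, -0.0, 0.0]
contact_force: [-0.5, -0.1, -0.8]
gripper_width: 0.469
5.125 [0.4798548  0.03673577 0.10904029] 0.023768753969037725 [-0.54843453 -0.13293975 -0.79378893] [  37.63986196 -135.56552934   -0.98557231]
False [398.9 252.5] [35.1 72.3] [ 0.0025 -0.0752  0.018 ]
False [258.2 242.3] [79.8 92.8] [0.0084 0.0007 0.018 ]
True [258.2 255.4] [39.5 43. ] [0.0008 0.0007 0.018 ]
```

View pics/w4.png

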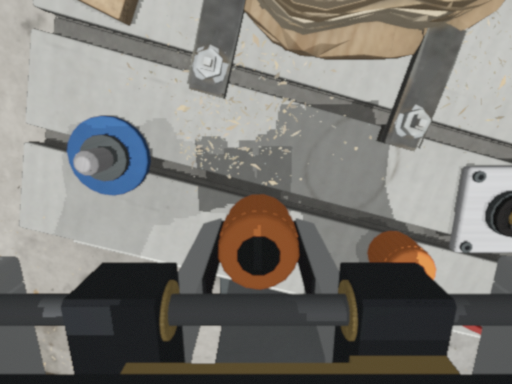

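```bash
python3 -m creep '37 -134 0 0 0 0 40;37 -134 0 0 0 0 40;37 -134 0 0 0 0 40;37 -134 15 0 0 0 40;37 -134 25 0 0 0 40;37 -134 25 0 0 0 40'
python3 - <<'E'
from h import *
s=arm.read_state();print(s["t"],s["ee_pos"],s["joint_velocities"].max(),s["contact_force"],togo((.517,.171,.046),s))
p,d=arm.snapshot("wrist");cv2.imwrite("pics/w5.png",p)
p,d=arm.snapshot("scene");cv2.imwrite("pics/s5.png",cv2.resize(p[110:230,130:280],None,fx=5,fy=5,interpolation=cv2.INTER_CUBIC))
E
```

```text
t: 5.92
ee_pos: [0.5161, 0.1681, 0.0829]
tool_rot: [1.0, -0.002, -0.002, 0.001]
contact_force: [0.2, -0.3, -0.9]
gripper_width: 0.471
5.925 [0.51605682 0.16809369 0.08291801] 0.00898488809629505 [ 0.18356835 -0.34739431 -0.92957237] [ 1.05887323 -2.98822394 36.90833263]
```

View pics/s5.png

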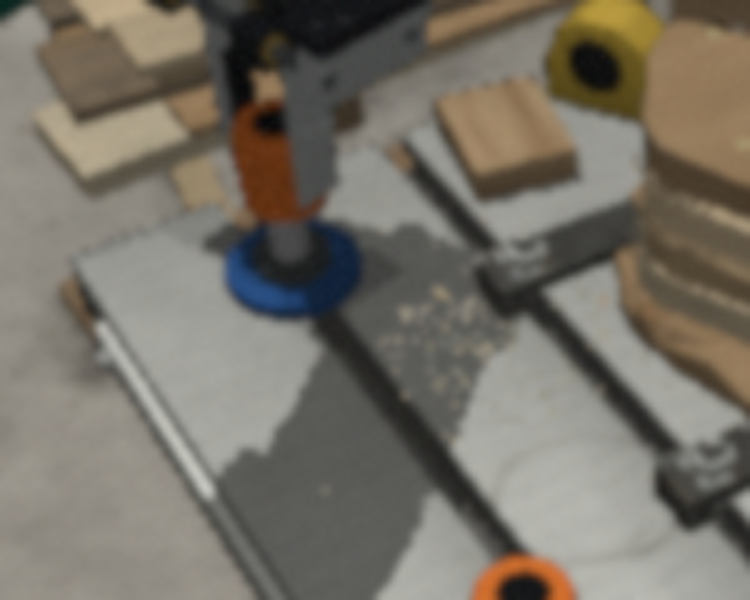

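```bash
python3 -m creep '1 -3 0 0 0 0 40;1 -3 5 0 0 0 40;1 -3 9 0 0 0 40;1 -3 12 0 0 0 40;1 -3 15 0 0 0 40'
python3 - <<'E'
from h import *
s=arm.read_state();print(s["t"],s["ee_pos"],s["joint_velocities"].max(),s["contact_force"],s["moment"],togo((.517,.171,.046),s))
E
```

```text
t: 6.65
ee_pos: [0.5176, 0.1721, 0.0707]
tool_rot: [1.0, -0.0, -0.001, 0.001]
contact_force: [-6.1, -4.4, 27.1]
gripper_width: 0.471
6.65 [0.51761317 0.17210463 0.07073472] 0.021906161980608154 [-6.1106329  -4.3533944  27.05033871] [-1.35331358  1.67890611  0.00586484] [-0.56862623  1.06205142 24.73765309]
```

```bash
python3 -m creep '0 0 -5 0 0 0 40;-1 2.5 -5 0 0 0 40;-1 2.5 -5 0 0 0 40;-1 2.5 -5 0 0 0 40'
python3 - <<'E'
from h import *
s=arm.read_state();print(s["t"],s["ee_pos"],s["joint_velocities"].max(),s["contact_force"],s["moment"],togo((.517,.171,.046),s))
E
python3 -m creep '0 0 2 0 0 0 40;0 0 4 0 0 0 40;0 0 4 0 0 0 40'
python3 - <<'E'
from h import *
s=arm.read_state();print(s["t"],s["ee_pos"],s["joint_velocities"].max(),s["contact_force"],s["moment"],togo((.517,.171,.046),s))
E
```

```text
t: 7.15
ee_pos: [0.5173, 0.1713, 0.0742]
tool_rot: [1.0, -0.0, -0.0, -0.0]
contact_force: [-0.7, 0.2, -1.2]
gripper_width: 0.472
7.15 [0.51730922 0.17126497 0.07417446] 0.0034267793226476703 [-0.65869241  0.24577109 -1.19321891] [ 0.02991006  0.02100618 -0.01659432] [-0.30370657  0.26590724 28.17450787]
t: 7.52
ee_pos: [0.5166, 0.1714, 0.0705]
tool_rot: [1.0, 0.0, -0.001, -0.0]
contact_force: [-3.0, -0.2, 3.4]
gripper_width: 0.472
7.525 [0.51661209 0.17138597 0.07054407] 0.0017758165162488062 [-3.01503142 -0.16844971  3.4261529 ] [ 0.12012736  0.59423032 -0.00750544] [ 0.42213237  0.38846804 24.54346616]
```

```bash
python3 -m creep '-1.5 0 0 0 0 0 40;-1.5 0 0 0 0 0 40;-1.5 0 2 0 0 0 40;-1.5 0 3 0 0 0 40;-1.5 0 3 0 0 0 40'
python3 - <<'E'
from h import *
s=arm.read_state();print(s["t"],s["ee_pos"],s["joint_velocities"].max(),s["contact_force"],s["moment"],togo((.517,.171,.046),s))
E
```

```text
t: 8.15
ee_pos: [0.5167, 0.1714, 0.0701]
tool_rot: [1.0, -0.0, 0.001, -0.001]
contact_force: [-4.6, -0.7, 26.5]
gripper_width: 0.47
8.15 [0.51670631 0.17143953 0.07005036] 0.0018186041331261652 [-4.62215848 -0.6996159  26.51195574] [-0.21591276  1.20859963 -0.02644946] [ 0.24333247  0.46710124 24.05040482]
```

```bash
python3 -m creep '0 0 -6 0 0 0 40;-1 0 -6 0 0 0 40;-1 0 -6 0 0 0 40;-1 0 -6 0 0 0 40'
python3 - <<'E'
from h import *
s=arm.read_state();print(s["t"],s["ee_pos"],s["joint_velocities"].max(),s["contact_force"],s["moment"])
p,d=arm.snapshot("wrist");cv2.imwrite("pics/w6.png",p)
hsv=cv2.cvtColor(p,cv2.COLOR_BGR2HSV);o=cv2.inRange(hsv,(3,150,60),(20,255,255))
cs,h=cv2.findContours(o,cv2.RETR_CCOMP,cv2.CHAIN_APPROX_NONE)
for c,hh in zip(cs,h[0]):
    if cv2.contourArea(c)>150 and len(c)>5:
        e=cv2.fitEllipse(c);print(hh[3]>=0,np.round(e[0],1),np.round(e[1],1))
cs,m=blobs(p,(100,120,40),(125,255,255),100)
for c in cs: print("blue",cv2.boundingRect(c))
E
```

```text
t: 8.65
ee_pos: [0.5148, 0.1711, 0.073]
tool_rot: [1.0, -0.0, -0.0, 0.0]
contact_force: [1.0, 0.1, 0.1]
gripper_width: 0.476
8.65 [0.51479512 0.1710895  0.07299781] 0.002334417684296816 [1.00136559 0.05971739 0.14003983] [ 0.02683882 -0.05799672  0.04550719]
False [258.2 241.9] [80.  92.3]
True [258.2 255.4] [39.5 43. ]
blue (215, 162, 87, 58)
```

View pics/w6.png

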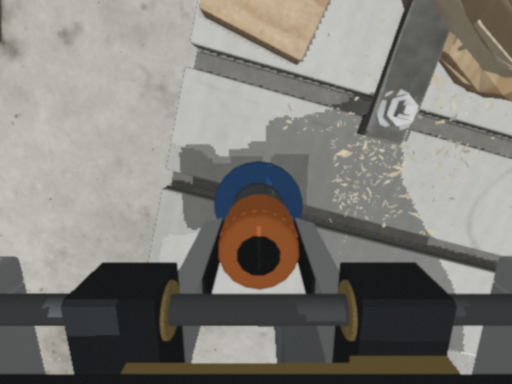

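```bash
python3 - <<'E'
from h import *
s=arm.read_state();print(s["t"],s["ee_pos"],s["contact_force"])
q=ray("wrist",(258.5,162),.010,s);print("gauge x from far rim",q[0]-.036,q[1], "cap", ray("wrist",(258.2,255.4),s["ee_pos"][2]+.018,s))
E
python3 -m creep '0 0 4 0 0 0 40;0 0 7 0 0 0 40;0 0 7 0 0 0 40'
python3 - <<'E'
from h import *
s=arm.read_state();print(s["t"],s["ee_pos"],s["joint_velocities"].max(),s["contact_force"],s["moment"])
E
```

```text
8.7 [0.51478783 0.17110284 0.07303401] [ 0.4633576   0.04793128 -0.32859126]
gauge x from far rim 0.5173514989976881 0.1715103374228713 cap [0.5155683  0.17176696 0.09103401]
t: 9.07
ee_pos: [0.5166, 0.1714, 0.0698]
tool_rot: [1.0, -0.0, 0.002, -0.001]
contact_force: [-4.3, -1.5, 30.3]
gripper_width: 0.471
9.075 [0.51658065 0.17142449 0.06980932] 0.0029629617133658526 [-4.25249777 -1.4714472  30.34745141] [-0.39803125  1.07801508 -0.01458522]
```

```bash
python3 -m creep '0 0 -40 0 0 0 40;0 0 -44 0 0 0 40;-34 134 -44 0 0 0 40;-34 134 -44 0 0 0 40;-34 134 -44 0 0 0 40;-34 134 -44 0 0 0 40;-34 134 -10 0 0 0 40;-34 134 20 0 0 0 40'
python3 - <<'E'
from h import *
s=arm.read_state();print(s["t"],s["ee_pos"],s["joint_velocities"].max(),s["contact_force"],togo((.4805,.037,.0285),s))
E
```

```text
t: 10.07
ee_pos: [0.4817, 0.0399, 0.0453]
tool_rot: [1.0, 0.002, 0.001, -0.001]
contact_force: [-0.8, -0.4, 0.0]
gripper_width: 0.472
10.075 [0.48172238 0.03990081 0.04533874] 0.4726611353696335 [-0.83936739 -0.41183799  0.03278037] [-1.25321799  2.92457257 16.83236322]
```

```bash
python3 -m creep '0 0 12 0 0 0 40;0 0 15 0 0 0 40;0 0 15 0 0 0 40'
python3 - <<'E'
from h import *
s=arm.read_state();print(s["t"],s["ee_pos"],s["joint_velocities"].max(),s["contact_force"],togo((.4805,.037,.0285),s))
E
```

```text
t: 10.45
ee_pos: [0.4814, 0.0378, 0.0318]
tool_rot: [1.0, 0.0, 0.0, -0.0]
contact_force: [0.4, 0.2, -0.5]
gripper_width: 0.473
10.45 [0.48137694 0.03775687 0.0317965 ] 0.00602827778282792 [ 0.4491386   0.22247905 -0.47907924] [-0.88039138  0.75728624  3.29548692]
```

```bash
python3 -m creep '0 0 2 0 0 0 40;0 0 3.5 0 0 0 40;0 0 3.5 0 0 0 40'
python3 - <<'E'
from h import *
s=arm.read_state();print(s["t"],s["ee_pos"],s["joint_velocities"].max(),s["contact_force"])
E
```

```text
t: 10.82
ee_pos: [0.481, 0.0372, 0.0282]
tool_rot: [1.0, -0.0, 0.0, -0.0]
contact_force: [0.2, 0.3, -0.8]
gripper_width: 0.473
10.825 [0.48102001 0.03715035 0.0281675 ] 0.0033604605326742875 [ 0.19703804  0.3017381  -0.81543065]
```

```bash
python3 -m creep '0 0 1 0 0 0 40;0 0 1 0 0 0 40'
python3 - <<'E'
from h import *
s=arm.read_state();print(s["t"],s["ee_pos"],s["joint_velocities"].max(),s["contact_force"])
E
```

```text
t: 11.08
ee_pos: [0.481, 0.0371, 0.028]
tool_rot: [1.0, -0.0, 0.0, -0.0]
contact_force: [-2.3, -1.5, 11.6]
gripper_width: 0.474
11.075 [0.48098901 0.03711552 0.02801405] 0.0008099472048064523 [-2.25861663 -1.53832651 11.59523023]
```

Contact with the table: release, rise, and go to the second cap.

```bash
python3 -m creep '0 0 -0.5 0 0 0 70;0 0 -0.5 0 0 0 70;0 0 -0.5 0 0 0 70;0 0 -0.5 0 0 0 70;0 0 -40 0 0 0 75;0 0 -90 0 0 0 75;0 0 -90 0 0 0 75;0 0 -90 0 0 0 75';  python3 -m creep '-61 132 -60 0 0 0 94;-61 132 -60 0 0 0 94;-61 132 -60 0 0 0 94;-61 132 -60 0 0 0 94;-61 132 -60 0 0 0 94'
python3 - <<'E'
from h import *
import json
s=arm.read_state();print(s["t"],s["ee_pos"],s["joint_velocities"].max())
p,d=arm.snapshot("wrist");cv2.imwrite("pics/w7.png",p)
hsv=cv2.cvtColor(p,cv2.COLOR_BGR2HSV);o=cv2.inRange(hsv,(3,150,60),(20,255,255))
cs,h=cv2.findContours(o,cv2.RETR_CCOMP,cv2.CHAIN_APPROX_NONE)
for c,hh in zip(cs,h[0]):
    if cv2.contourArea(c)>150 and len(c)>5:
        e=cv2.fitEllipse(c);print(hh[3]>=0,np.round(e[0],1),np.round(e[1],1),np.round(ray("wrist",e[0],.046,s),4))
E
```

```text
t: 12.08
ee_pos: [0.4804, 0.0373, 0.1166]
tool_rot: [1.0, -0.0, -0.0, -0.0]
contact_force: [-0.9, -0.9, 0.2]
gripper_width: 0.799
t: 12.7
ee_pos: [0.4196, -0.0938, 0.1758]
tool_rot: [1.0, 0.0, -0.001, -0.0]
contact_force: [0.0, 0.2, 0.5]
gripper_width: 1.0
12.7 [ 0.41963349 -0.09378791  0.17583521] 0.0027347078880596773
False [258.5 182.6] [40.4 45.5] [ 0.426  -0.0933  0.046 ]
True [258.6 187.1] [22.1 22.6] [ 0.4213 -0.0933  0.046 ]
False [130.6 124.9] [44.1 57.7] [0.4835 0.0307 0.046 ]
True [126.2 124.4] [28.3 31.6] [0.4839 0.035  0.046 ]
```

View pics/w7.png

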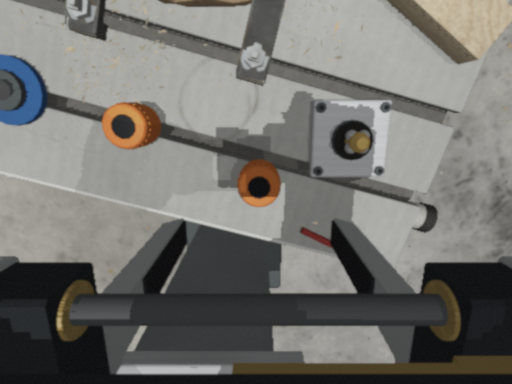

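```bash
python3 -m creep '1 0.5 50 0 0 0 66;1 0.5 100 0 0 0 66;1 0.5 130 0 0 0 66;1 0.5 130 0 0 0 66;1 0.5 130 0 0 0 66'
python3 - <<'E'
from h import *
s=arm.read_state();print(s["t"],s["ee_pos"],s["gripper_width"],s["joint_velocities"].max(),s["contact_force"],togo((.4205,-.0943,.028),s))
E
```

```text
t: 13.38
ee_pos: [0.4207, -0.0939, 0.0457]
tool_rot: [1.0, 0.001, -0.001, -0.0]
contact_force: [-0.8, -0.9, 0.3]
gripper_width: 0.708
13.375 [ 0.42066008 -0.09393954  0.0457175 ] 0.7075232088416387 0.05105171534049915 [-0.76918043 -0.86387861  0.25450413] [-0.12396744  0.36465336 17.71770699]
```

```bash
python3 -m creep '0 0 12 0 0 0 66;0 0 18 0 0 0 66;0 0 18 0 0 0 40;0 0 18 0 0 0 40;0 0 18 0 0 0 40;0 0 18 0 0 0 40;0 0 18 0 0 0 40' 50;python3 -m creep '0 0 -40 0 0 0 40;0 0 -84 0 0 0 40;0 0 -84 0 0 0 40;0 0 -84 0 0 0 40'
python3 - <<'E'
from h import *
s=arm.read_state();print(s["t"],s["ee_pos"],s["joint_velocities"].max(),s["contact_force"],togo((.516,.1714,.112),s))
p,d=arm.snapshot("wrist");cv2.imwrite("pics/w8.png",p)
hsv=cv2.cvtColor(p,cv2.COLOR_BGR2HSV);o=cv2.inRange(hsv,(3,150,60),(20,255,255))
cs,h=cv2.findContours(o,cv2.RETR_CCOMP,cv2.CHAIN_APPROX_NONE)
for c,hh in zip(cs,h[0]):
    if cv2.contourArea(c)>150 and len(c)>5:
        e=cv2.fitEllipse(c);print(hh[3]>=0,np.round(e[0],1),np.round(e[1],1),np.round(ray("wrist",e[0],s["ee_pos"][2]+.018,s)-s["ee_pos"],4))
E
```

```text
t: 14.25
ee_pos: [0.4209, -0.0953, 0.0292]
tool_rot: [1.0, -0.0, 0.0, -0.0]
contact_force: [0.3, 0.2, 1.9]
gripper_width: 0.476
t: 14.75
ee_pos: [0.4205, -0.0948, 0.1125]
tool_rot: [1.0, 0.0, -0.0, -0.0]
contact_force: [-0.4, 1.0, -0.5]
gripper_width: 0.476
14.75 [ 0.42052755 -0.09481783  0.11252781] 0.020651364018555204 [-0.38903601  1.01102697 -0.53383852] [  95.58250045 -266.17817677    0.60353282]
False [258.1 242.8] [79.5 92.2] [0.0081 0.0007 0.018 ]
True [258.2 255.5] [39.2 42.8] [0.0007 0.0007 0.018 ]
False [ 96.8 129.3] [56.4 78.4] [0.0676 0.0785 0.018 ]
True [ 84.6 131. ] [28.9 33.7] [0.0668 0.0845 0.018 ]
```

```bash
python3 -m creep '95.5 -266 0 0 0 0 40;95.5 -266 0 0 0 0 40;95.5 -266 0 0 0 0 40;95.5 -266 0 0 0 0 40;95.5 -266 0 0 0 0 40;95.5 -266 20 0 0 0 40;95.5 -266 30 0 0 0 40;95.5 -266 30 0 0 0 40'
python3 - <<'E'
from h import *
s=arm.read_state();print(s["t"],s["ee_pos"],s["joint_velocities"].max(),s["contact_force"],togo((.5166,.1714,.046),s))
E
```

```text
t: 15.8
ee_pos: [0.5153, 0.1695, 0.0815]
tool_rot: [1.0, -0.001, -0.002, 0.001]
contact_force: [0.0, -0.6, -0.4]
gripper_width: 0.473
15.8 [0.51526045 0.16947842 0.08154017] 0.021758261967240997 [ 0.00968233 -0.59525618 -0.41920881] [ 1.44451918 -1.96652913 35.5335997 ]
```

```bash
python3 -m creep '0.5 0 5 0 0 0 40;0.5 0 9 0 0 0 40;0.5 0 13 0 0 0 40;0.5 0 13 0 0 0 40'
python3 - <<'E'
from h import *
s=arm.read_state();print(s["t"],s["ee_pos"],s["joint_velocities"].max(),s["contact_force"],s["moment"],togo((.5166,.1714,.046),s))
E
```

```text
t: 16.3
ee_pos: [0.5167, 0.1707, 0.0698]
tool_rot: [1.0, -0.0, -0.0, -0.0]
contact_force: [-0.6, -0.0, -1.1]
gripper_width: 0.471
16.3 [0.51668809 0.17066431 0.06975712] 0.006663094280242553 [-5.68811399e-01 -9.38081474e-04 -1.12003350e+00] [-0.04270956  0.0036755  -0.00742146] [-0.07990615 -0.73526961 23.75716539]
```

No force where cap 1 jammed; going on down.

```bash
python3 -m creep '0 -0.5 4 0 0 0 40;0 -0.5 8 0 0 0 40;0 -0.5 12 0 0 0 40;0 -0.5 15 0 0 0 40;0 -0.5 15 0 0 0 40'
python3 - <<'E'
from h import *
s=arm.read_state();print(s["t"],s["ee_pos"],s["joint_velocities"].max(),s["contact_force"],s["moment"],togo((.5166,.1714,.046),s))
E
```

```text
t: 16.92
ee_pos: [0.5167, 0.1711, 0.0546]
tool_rot: [1.0, -0.0, -0.0, 0.0]
contact_force: [-0.4, -0.3, -0.7]
gripper_width: 0.474
16.925 [0.51670025 0.17109211 0.05463221] 0.005152813025967285 [-0.39996308 -0.34057519 -0.65981781] [0.01176457 0.02495584 0.00203222] [-0.0966025  -0.30963899  8.632188  ]
```

```bash
python3 -m creep '0 0 4 0 0 0 40;0 0 7 0 0 0 40;0 0 7 0 0 0 40;0 0 7 0 0 0 40;0 0 7 0 0 0 40'
python3 - <<'E'
from h import *
s=arm.read_state();print(s["t"],s["ee_pos"],s["joint_velocities"].max(),s["contact_force"],s["moment"])
p,d=arm.snapshot("scene");cv2.imwrite("pics/s9.png",cv2.resize(p[110:230,130:280],None,fx=5,fy=5,interpolation=cv2.INTER_CUBIC))
E
```

```text
t: 17.55
ee_pos: [0.5169, 0.1712, 0.048]
tool_rot: [1.0, -0.0, 0.0, -0.0]
contact_force: [-0.6, 0.6, -1.0]
gripper_width: 0.476
17.55 [0.5169392  0.17118224 0.04800301] 0.002436070493770238 [-0.63499849  0.56534187 -0.95079721] [ 0.00712618  0.03689102 -0.00333029]
```

View pics/s9.png

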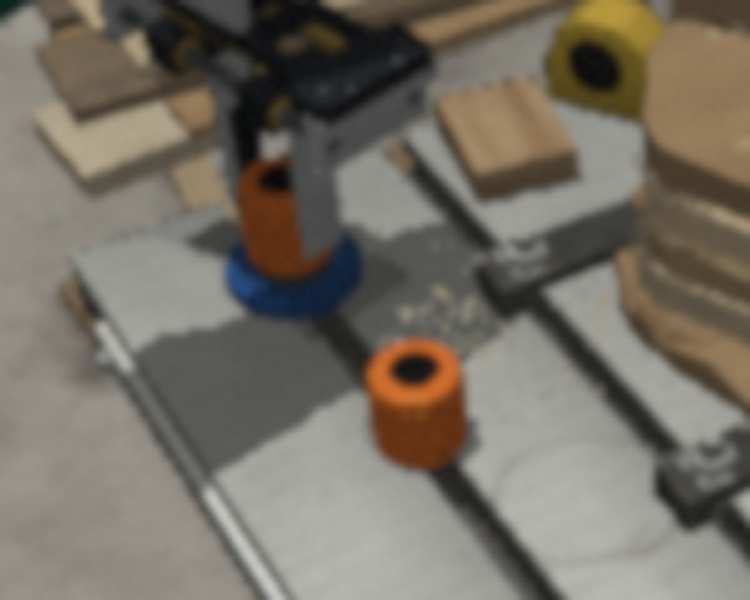

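```bash
python3 -m creep '0 0 1.5 0 0 0 40;0 0 1.5 0 0 0 40;0 0 1.5 0 0 0 40';python3 -m creep '0 0 -40 0 0 0 40;0 0 -70 0 0 0 40;0 0 -70 0 0 0 40;0 0 -70 0 0 0 40'
python3 - <<'E'
from h import *
s=arm.read_state();print(s["t"],s["ee_pos"],s["joint_velocities"].max(),s["contact_force"],togo((.4663,-.1942,.112),s))
E
```

```text
t: 17.98
ee_pos: [0.5171, 0.1712, 0.0472]
tool_rot: [1.0, -0.0, 0.0, -0.0]
contact_force: [-1.8, -0.7, 6.3]
gripper_width: 0.477
t: 18.48
ee_pos: [0.5162, 0.1714, 0.1158]
tool_rot: [1.0, 0.0, -0.001, -0.0]
contact_force: [0.3, -0.3, -0.6]
gripper_width: 0.471
18.475 [0.51622228 0.17140148 0.11576111] 0.01547292251531135 [ 0.32462897 -0.30753133 -0.56832672] [-49.96471866 365.59547109   3.78170349]
```

```bash
python3 -m creep '-50 365.5 0 0 0 0 40;-50 365.5 0 0 0 0 40;-50 365.5 0 0 0 0 40;-50 365.5 0 0 0 0 40;-50 365.5 0 0 0 0 40;-50 365.5 0 0 0 0 40;-50 365.5 0 0 0 0 40;-50 365.5 0 0 0 0 40'; python3 -m creep '0 0 15 0 0 0 40;0 0 25 0 0 0 40;0 0 25 0 0 0 40'
python3 - <<'E'
from h import *
s=arm.read_state();print(s["t"],s["ee_pos"],s["joint_velocities"].max(),s["contact_force"],togo((.4663,-.1942,.05),s))
p,d=arm.snapshot("wrist");cv2.imwrite("pics/w10.png",p)
for X in ((.5005,-.1600,.016),(.5005,-.2285,.016)):print(proj("wrist",X,s))
E
```

```text
t: 19.48
ee_pos: [0.466, -0.1935, 0.1153]
tool_rot: [1.0, -0.0, -0.001, -0.001]
contact_force: [-0.0, 0.4, -0.4]
gripper_width: 0.472
t: 19.85
ee_pos: [0.4662, -0.193, 0.0902]
tool_rot: [1.0, 0.001, -0.001, -0.001]
contact_force: [0.1, -0.5, 0.0]
gripper_width: 0.476
19.85 [ 0.46616379 -0.19303829  0.09015728] 0.022015311086774566 [ 0.13864792 -0.47932405  0.04080598] [ 0.23011963  1.20825102 40.15547436]
[218.53849744 164.76217111]
[302.83108295 164.82286075]
```

View pics/w10.png

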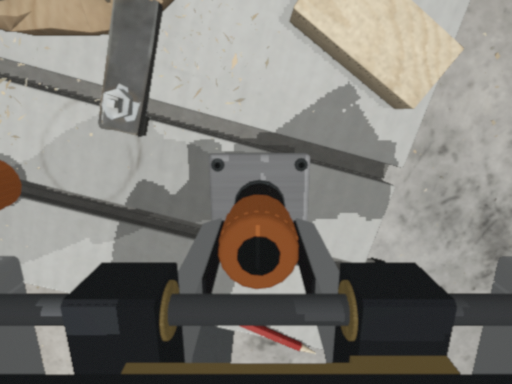

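```bash
python3 -m creep '0 0.5 8 0 0 0 40;0 0.5 14 0 0 0 40;0 0.5 18 0 0 0 40;0 0.5 20 0 0 0 40;0 0.5 20 0 0 0 40' 60
python3 - <<'E'
from h import *
s=arm.read_state();print(s["t"],s["ee_pos"],s["joint_velocities"].max(),s["contact_force"],s["moment"])
E
```

```text
t: 20.52
ee_pos: [0.4667, -0.1949, 0.0714]
tool_rot: [1.0, -0.0, -0.0, -0.0]
contact_force: [-0.4, 0.1, -0.4]
gripper_width: 0.473
20.525 [ 0.46674199 -0.19485535  0.07135209] 0.004023994260166036 [-0.43107907  0.14775227 -0.41185772] [ 0.02645403 -0.01409671  0.03888697]
```

```bash
python3 -m creep '0 -0.7 2 0 0 0 40;0 -0.7 4 0 0 0 40;0 -0.7 6 0 0 0 40;0 -0.7 8 0 0 0 40'
python3 - <<'E'
from h import *
s=arm.read_state();print(s["t"],s["ee_pos"],s["joint_velocities"].max(),s["contact_force"],s["moment"])
E
```

```text
t: 21.02
ee_pos: [0.4669, -0.1942, 0.0646]
tool_rot: [1.0, -0.0, 0.001, -0.0]
contact_force: [-3.2, 1.4, 14.1]
gripper_width: 0.471
21.025 [ 0.46690393 -0.19418982  0.06457028] 0.022591763340818475 [-3.16257958  1.42114863 14.05984249] [ 0.43754952  0.74197685 -0.04470201]
```

```bash
python3 -m creep '0 0 2 0 0 0 40;0 0 4 0 0 0 40;0 0 6 0 0 0 40;0 0 8 0 0 0 40;0 0 9 0 0 0 40;0 0 9 0 0 0 40'
python3 - <<'E'
from h import *
s=arm.read_state();print(s["t"],s["ee_pos"],s["joint_velocities"].max(),s["contact_force"],s["moment"])
E
```

```text
t: 21.78
ee_pos: [0.4667, -0.194, 0.0544]
tool_rot: [1.0, -0.0, -0.0, -0.0]
contact_force: [-0.6, 0.9, -0.3]
gripper_width: 0.47
21.775 [ 0.46669303 -0.19403307  0.05439333] 0.0017359833278968043 [-0.62121562  0.89545434 -0.3311241 ] [ 0.1451676   0.35468043 -0.04556623]
```

```bash
python3 -m creep '0 0 1.5 0 0 0 40;0 0 3 0 0 0 40;0 0 4 0 0 0 40;0 0 4 0 0 0 40;0 0 4 0 0 0 40'
python3 - <<'E'
from h import *
s=arm.read_state();print(s["t"],s["ee_pos"],s["joint_velocities"].max(),s["contact_force"],s["moment"])
E
```

```text
t: 22.4
ee_pos: [0.4669, -0.1941, 0.0512]
tool_rot: [1.0, -0.0, 0.0, -0.0]
contact_force: [-2.6, 2.2, 9.2]
gripper_width: 0.472
22.4 [ 0.46686854 -0.19412875  0.05115181] 0.001444062875701174 [-2.59944863  2.18569879  9.20273125] [0.43758181 0.72833874 0.02033799]
```

```bash
python3 -m creep '0 0 1 0 0 0 40;0 0 1.5 0 0 0 40;0 0 1.5 0 0 0 40;0 0 1.5 0 0 0 40;0 0 1.5 0 0 0 40'
python3 - <<'E'
from h import *
s=arm.read_state();print(s["t"],s["ee_pos"],s["contact_force"],s["gripper_width"])
for n in("scene","wrist"):
    p,d=arm.snapshot(n)
    if n=="scene":p=cv2.resize(p[150:300,180:330],None,fx=4,fy=4,interpolation=cv2.INTER_CUBIC)
    else:
        hsv=cv2.cvtColor(p,cv2.COLOR_BGR2HSV);o=cv2.inRange(hsv,(3,150,60),(20,255,255))
        cs,h=cv2.findContours(o,cv2.RETR_CCOMP,cv2.CHAIN_APPROX_NONE)
        for c,hh in zip(cs,h[0]):
            if cv2.contourArea(c)>150 and len(c)>5: print(hh[3]>=0,np.round(cv2.fitEllipse(c)[0],1),np.round(cv2.fitEllipse(c)[1],1))
    cv2.imwrite(f"pics/{n}11.png",p)
E
```

```text
t: 23.02
ee_pos: [0.4669, -0.1941, 0.051]
tool_rot: [1.0, -0.0, 0.001, -0.001]
contact_force: [-5.5, 2.5, 24.2]
gripper_width: 0.474
23.025 [ 0.46692285 -0.19414553  0.05097015] [-5.53781814  2.45802888 24.20483927] 0.4742714872956996
False [258.1 242.6] [79.7 91.8]
True [258.1 255.5] [39.3 42.7]
```

View pics/scene11.png

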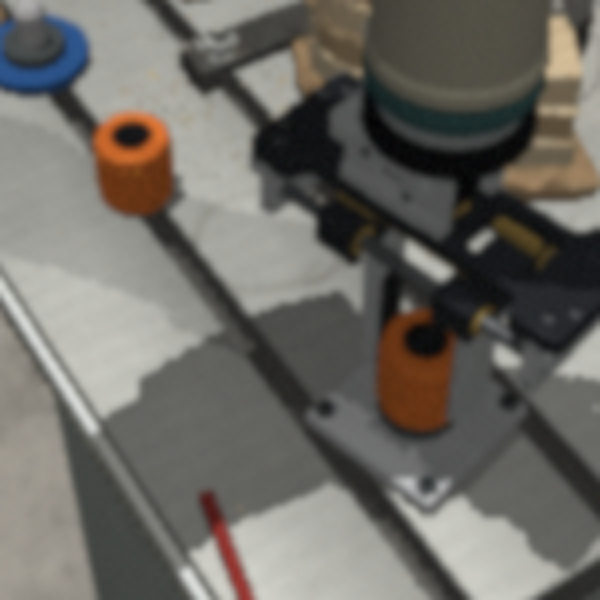

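View pics/wrist11.png

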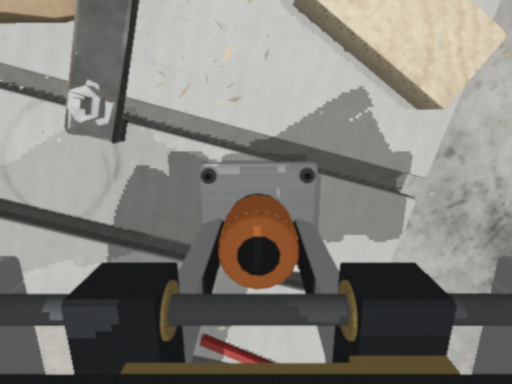

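Run:
```python
from bench import arm
print(arm.close_job()); s=arm.read_state();print(s["t"],s["ee_pos"],s["contact_force"],s["gripper_width"])
```

```text
the job is handed in; nothing more can be done
None
the job is handed in; nothing more can be done
```

I handed the job in at about 23 s with the right cap on the brass stud, still gripped and pressed down. The hand-in gives no verdict, so whether it passed is not confirmed.

- **Wrong cap:** the cap nearer the gauge jammed on the pin's taper with its underside about 42 mm up, at 27–30 N. It took three tries at re-centring to be sure. I set it back on the table where it had been, and it stands upright in the last scene picture.
- **Right cap:** the other cap slid freely down the pin to the collar. I felt contact with the tool centre 47.2 mm up, which puts the underside at about 18 mm.
- **On the stud:** pressing it on took about 14 N, somewhat over the stated 10 N, and then it clicked.
- **Last checks:** the tool centre was 51.0 mm up, which puts the underside at about 22 mm, so the rubber ring is close to fully squashed (worked out, not seen). The last 1.5 mm of commanded push raised the force from 9 to 24 N with almost no movement. The cap had not slipped in the fingers.
- **Side force:** a sideways force of about 6 N remains, from a small centring error.
- **Bystanders:** I gave no move near the offcuts, setting block, tape measure or pencil. I did not measure their positions again at the end.

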